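# Feed a row of cartons to the coder's end stop and start it

### The job

Push the row of four blue-banded cartons along the coder's track as one train, fully home against the red end stop, pushing gently and only on the last carton; do not grasp, lift or tip any of them. Then press the green start button fully down, let it come up again and end with the robot clear of everything. Leave the red button and the other things on the bench alone.

Things in the scene. Friction and masses are not known exactly. Their poses are not given: they have to be found in the camera images.
- track: Coder's feed track, fixed: straight channel 360 mm long along its y, 50 mm wide between black rails 8 mm thick. Origin: centre of its underside on the table, z up. White channel floor 30 mm, rail tops 46 mm above the table. Base 94 mm wide. Open at y -180 mm; a red stop 76 mm high closes the other end, face at y +165. Black print head beside the stop: x 43 to 101, y 104 to 166, 106 mm high.
- stop_face (a point): Middle of the foot of the red stop's face, on the channel floor (track frame: x 0, y +165, z 30 mm). Axes as the track's: the row is pushed along +y towards it.
- carton_1: The front carton of the row, nearest the red stop: loose closed carton, white with a blue band, 46 x 46 mm and 50 mm tall, 60 to 135 g. Origin: centre of its underside. On the channel floor, 2 mm play to each rail; the four stand in one row, touching to within 1 mm. When home its centre is 23 mm from the stop's face.
- carton_2: The second carton: loose closed carton, white with a blue band, 46 x 46 mm and 50 mm tall, 60 to 135 g. Origin: centre of its underside. On the channel floor, 2 mm play to each rail; the four stand in one row, touching to within 1 mm. When home its centre is 69 mm from the stop's face.
- carton_3: The third carton: loose closed carton, white with a blue band, 46 x 46 mm and 50 mm tall, 60 to 135 g. Origin: centre of its underside. On the channel floor, 2 mm play to each rail; the four stand in one row, touching to within 1 mm. When home its centre is 115 mm from the stop's face.
- carton_4: The last carton of the row, farthest from the stop: the one to push on: loose closed carton, white with a blue band, 46 x 46 mm and 50 mm tall, 60 to 135 g. Origin: centre of its underside. On the channel floor, 2 mm play to each rail; the four stand in one row, touching to within 1 mm. When home its centre is 161 mm from the stop's face.
- start_button (a joint): Travel of the green button in m: 0 up, 0.006 fully down; it springs back. Fully down takes about 5 N; it counts as pressed beyond 0.0045.
- start_button_top (a point): Centre of the top of the green push button (34 mm across), pressed straight down. It sits on a fixed grey box 74 x 66 mm, 40 mm high. The green and the red box may stand in either of two places, left of the track.
- stop_button (a joint): Travel of the red button in m: 0 up, 0.006 fully down; it springs back. Fully down takes about 5 N; it is to be left alone.
- stop_button_top (a point): Centre of the top of the red push button (34 mm across), pressed straight down. It sits on a fixed grey box 74 x 66 mm, 40 mm high. The green and the red box may stand in either of two places, left of the track.
- spare_carton: A bystander: a loose carton of the same size (46 x 46 x 50 mm) but with a green band, standing on the table beyond the track. Origin: centre of its underside.
- cream_jar: A bystander: white round jar, 48 mm across, 45 mm tall, upright on the table. Origin: centre of its underside.
- ink_bottle: A bystander: upright bottle, 44 mm across, 105 mm tall, black cap. Origin: centre of its underside.
- terminal: A bystander: black and blue hand-held data terminal lying flat, 150 x 80 x 27 mm. Origin: centre of its underside, long side along its x.
- screwdriver: A bystander: screwdriver lying on the table, beyond the button boxes, under 40 mm high. Its handle points to its own -x.
- tape_roll: A bystander: clear tape roll lying flat, 90 mm across, 24 mm high. Origin: centre of its underside.

How it is judged:
By the outcome, as a careful person would: the job done as asked, in the order asked, and still so for the second after the job is handed in, with the robot touching nothing.
It also fails if it takes over 40 s, if anything falls off the work surface, if the arm or the gripper's body presses on something with over 40 N, if the wrist force passes 120 N, or if a joint passes its speed limit or range.

### The arm

A 7-joint arm with a two-finger parallel gripper is mounted at the origin on the work surface. World frame = base frame: x ahead of the robot, y to its left, z up, the work surface at z = 0. Lengths are in mm, angles in degrees, forces in N, time in s.
With the tool pointing down it reaches from about 425 to 925 mm from the base axis. Payload 6.8 kg.
Tool frame: the origin (TCP) lies midway between the tips of the shut fingers; the grasp point (between the pads) lies 19 mm behind it; z points along the fingers, y is the line along which they close (so a half turn about z gives the same grasp; the last joint's range is limited). The gripper opens to 85 mm and grips with 20 to 120 N. Pads are 22 mm wide; open, the fingers measure 114 mm over their backs; the gripper's body (76 mm by 85 mm) begins 54 mm behind the grasp point. The pads swing forward as they close: fully open they stand 13 mm farther back than shut.
Start: joints at [-76.553, 27.33, 1.283, 89.118, -0.659, 63.558, -4.761], TCP at [226.881, 635.746, 192.408] pointing down, gripper open.
Joint ranges: [-169.35, 169.35], [-19.33, 120.38], [-80.79, 83.38], [13.8, 139.57], [-78.32, 258.32], [9.67, 109.79], [-169.56, 169.56]. Speed limits (degrees/s): [136.94, 136.94, 180, 180, 180, 180, 180].

### API

Orientations are given as a 3x3 rotation matrix whose columns are the frame's x, y, z axes.
In Python, from cell import bot gives the robot as it stands. Calls block until the motion is done:
- bot.reach(position, orientation): joint-space move of the TCP to a pose.
- bot.servo_line(position, max_speed=150, rotation=None, f_stop=None): straight line of the TCP; rotation=None keeps the orientation; max_speed is the mean speed in mm/s. With f_stop (N) it stops when the force on the tool has changed by that much, and returns True; else False.
- bot.move_j(angles): joint-space move.
- bot.release() and bot.gripper_close(force=None): open the fingers fully, or close them until they stop; force is the grip in N (None keeps the last).
- bot.dwell(seconds).
- bot.ik(position, orientation): joint angles nearest the present ones, or None.
- bot.read_state(): the state.
- bot.camera(name): name is "scene" or "side" or "wrist"; returns a dict with "img" (384x512x3 uint8, red, green, blue), "K" (3x3 intrinsics, pixels), "xyz" and "attitude" of the camera in the world. Camera axes: x right, y down, z forward; pixel columns grow to the right and rows downward; lengths in mm; the calibration is good to about 2 mm. A picture is of the moment at which its call begins. There is no depth.
A pose or a line that the arm cannot do raises bot.Unreachable and nothing moves.
- bot.job_done(): hands the job in; it is judged then, once.
The state is a dict: "clock": time; "joints": joint angles; "qvel": joint speeds; "tau": joint torques, N m; "tool_pos": TCP position; "tool_rot": TCP orientation; "wrist_force": force on the tool from outside, world axes, zero at the start; "torque": the same for the moment, N m; "gripper_width": finger opening in mm; "finger_force": force on a finger pad.
Only numpy, scipy, OpenCV 4.12 (cv2) and the standard library are available. Lean on these libraries where they do the work, as an engineer would, in place of code of your own. Each camera call takes 0.05 s, during which the arm holds its last target. There are 200 camera calls.

## Working session

There is one attempt and no reset: what is moved stays moved. The work goes in short steps, each a Python script; the robot and the scene stay as the last script left them, time stands still between calls to the robot, and variables do not carry over. Pictures are saved under pics/ and viewed, at most 10 in all, crops included, and the job is handed in when it is done.

```bash
ls; mkdir -p pics; python3 - <<'E'
from cell import bot
import cv2, pickle
d={}
for n in ("scene","side","wrist"):
    c=bot.camera(n); d[n]=c; cv2.imwrite(f"pics/{n}0.png",c["img"][:,:,::-1]); print(n,c["xyz"],c["attitude"],c["K"])
pickle.dump(d,open("c0.pkl","wb"))
E
```

```text
pics
scene [1244.33781917  141.34039475  980.37377281] [[-0.2380003   0.7859478  -0.57065043]
 [ 0.97119011  0.18527495 -0.14987652]
 [-0.0120679  -0.58988071 -0.80740022]] [[438.04862305   0.         257.06332333]
 [  0.         438.04862305 187.91163528]
 [  0.           0.           1.        ]]
side [ 138.75964823 -786.98654745  880.08940997] [[ 0.84891319 -0.36597142  0.38132836]
 [-0.52835648 -0.56900846  0.63013396]
 [-0.01363196 -0.73640634 -0.67640216]] [[355.15078993   0.         259.57030564]
 [  0.         355.15078993 186.37465365]
 [  0.           0.           1.        ]]
wrist [155.81977739 660.95493246 372.70479419] [[ 0.33631342  0.90071562  0.27496302]
 [ 0.94174797 -0.32103539 -0.10023491]
 [-0.00201029  0.29265621 -0.95621561]] [[273.30892042   0.         249.71900733]
 [  0.         273.30892042 186.1493832 ]
 [  0.           0.           1.        ]]
```

View pics/scene0.png

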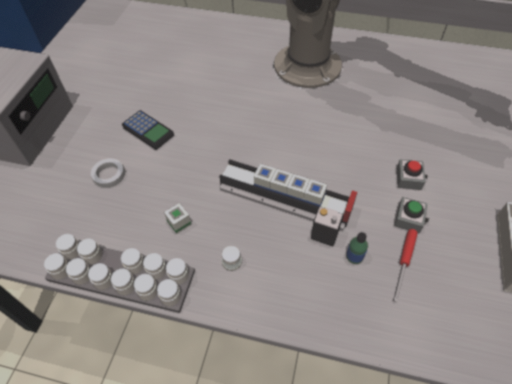

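View pics/side0.png

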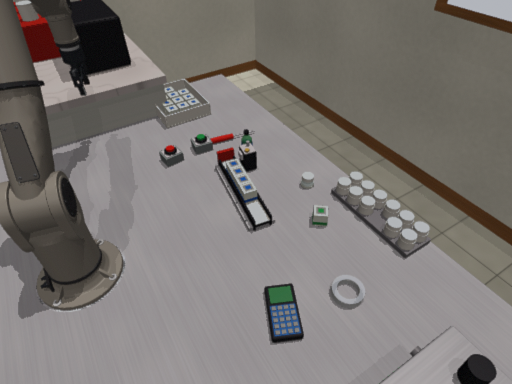

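Scene view: row of four cartons at (265,173)–(317,188), open track end at (225,173), red stop at (350,205), green button (414,210), red button (415,170). Side view agrees. Now casting rays.

```bash
cat > h.py <<'E'
import numpy as np, cv2
def ray(c,uv,z):
    d=np.array(c["attitude"])@np.linalg.inv(c["K"])@np.array([uv[0],uv[1],1.]); p=np.array(c["xyz"]); return p+d*(z-p[2])/d[2]
def proj(c,p):
    q=np.array(c["attitude"]).T@(np.array(p)-c["xyz"]); q=np.array(c["K"])@q; return q[:2]/q[2]
def tri(obs):
    A=np.zeros((3,3));b=np.zeros(3)
    for c,uv in obs:
        d=np.array(c["attitude"])@np.linalg.inv(c["K"])@np.array([uv[0],uv[1],1.]);d/=np.linalg.norm(d)
        M=np.eye(3)-np.outer(d,d);A+=M;b+=M@np.array(c["xyz"])
    return np.linalg.solve(A,b)
def blobs(img,lo,hi,amin=8):
    h=cv2.cvtColor(img,cv2.COLOR_RGB2HSV); m=cv2.inRange(h,lo,hi)
    n,l,s,ce=cv2.connectedComponentsWithStats(m); return [(np.round(ce[i],1),s[i].tolist()) for i in range(1,n) if s[i][4]>=amin]
E
python3 - <<'E'
import pickle; from h import *
d=pickle.load(open("c0.pkl","rb"))
for n,roi in (("scene",(200,140,450,270)),("side",(150,110,290,240))):
    c=d[n]; im=c["img"].copy(); x0,y0,x1,y1=roi; m=np.zeros_like(im); m[y0:y1,x0:x1]=im[y0:y1,x0:x1]
    for nm,lo,hi in (("blue",(100,90,60),(130,255,255)),("green",(50,110,30),(85,255,255)),("red",(0,150,70),(5,255,255)),("red2",(172,150,70),(180,255,255))):
        for b in blobs(m,lo,hi): print(n,nm,b, [ray(c,b[0],z)[:2].round(0).tolist() for z in (56,80)])
    cv2.imwrite(f"pics/{n}_z.png",cv2.resize(im[y0:y1,x0:x1][:,:,::-1],None,fx=3.2 if n=="scene" else 4,fy=3.2 if n=="scene" else 4,interpolation=2))
E
```

```text
scene blue (array([264.6, 171.9]), [262, 170, 6, 5, 25]) [[535.0, -23.0], [553.0, -19.0]]
scene blue (array([281.2, 177.1]), [278, 175, 7, 5, 27]) [[542.0, 24.0], [560.0, 27.0]]
scene blue (array([298.2, 182.4]), [295, 180, 7, 6, 29]) [[549.0, 71.0], [567.0, 73.0]]
scene blue (array([315.3, 187.9]), [312, 185, 7, 6, 30]) [[556.0, 118.0], [574.0, 118.0]]
scene blue (array([355.2, 257.2]), [349, 253, 14, 9, 86]) [[733.0, 241.0], [746.0, 238.0]]
scene green (array([415. , 206.3]), [410, 203, 11, 8, 68]) [[555.0, 371.0], [573.0, 365.0]]
scene red (array([414. , 165.7]), [409, 162, 12, 9, 80]) [[422.0, 364.0], [443.0, 359.0]]
scene red (array([350.6, 201.6]), [347, 192, 8, 19, 63]) [[578.0, 212.0], [596.0, 210.0]]
scene red (array([408.8, 245.9]), [402, 230, 14, 34, 255]) [[674.0, 361.0], [689.0, 355.0]]
side blue (array([233.3, 162.9]), [231, 162, 6, 3, 15]) [[589.0, 142.0], [576.0, 115.0]]
side blue (array([237.6, 170.5]), [235, 169, 6, 4, 17]) [[581.0, 96.0], [568.0, 70.0]]
side blue (array([242.6, 178.4]), [240, 177, 6, 4, 18]) [[575.0, 48.0], [562.0, 24.0]]
side blue (array([247.7, 186.7]), [245, 185, 6, 4, 19]) [[568.0, 1.0], [556.0, -22.0]]
side blue (array([250. , 199.4]), [243, 197, 14, 6, 30]) [[543.0, -56.0], [531.0, -77.0]]
side green (array([200.4, 137. ]), [197, 134, 8, 7, 44]) [[558.0, 362.0], [546.0, 329.0]]
side green (array([245.8, 139.2]), [242, 135, 9, 8, 32]) [[705.0, 248.0], [688.0, 218.0]]
side red (array([221.7, 138. ]), [211, 134, 22, 9, 110]) [[627.0, 309.0], [613.0, 277.0]]
side red (array([169.6, 148.3]), [166, 146, 9, 6, 43]) [[424.0, 358.0], [416.0, 324.0]]
side red (array([225.2, 154. ]), [217, 148, 17, 13, 156]) [[590.0, 207.0], [576.0, 178.0]]
```

View pics/scene_z.png

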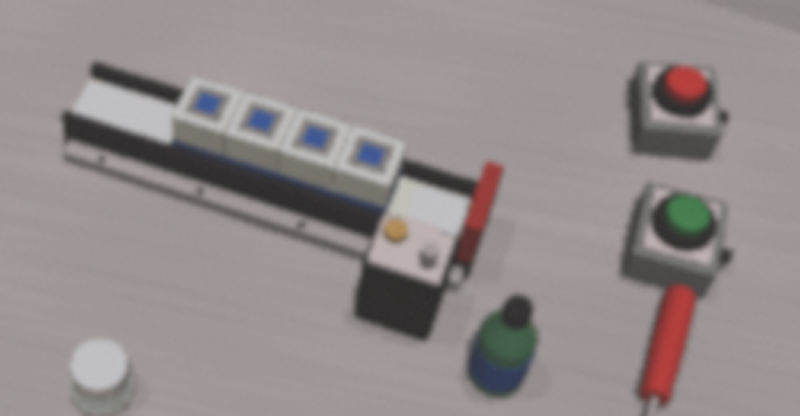

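```bash
cat >> h.py <<'E'
YAW=np.arctan2(20.5,137.0); TY=np.array([np.sin(YAW),np.cos(YAW),0]); TX=np.array([TY[1],-TY[0],0])
def R(s=1):
    y=s*TX; z=np.array([0,0,-1.]); return np.column_stack([np.cross(y,z),y,z])
E
python3 - <<'E'
import pickle; from h import *; from cell import bot
d=pickle.load(open("c0.pkl","rb")); S,D=d["scene"],d["side"]
for a,b in (((264.6,171.9),(247.7,186.7)),((281.2,177.1),(242.6,178.4)),((298.2,182.4),(237.6,170.5)),((315.3,187.9),(233.3,162.9)),((415,206.3),(200.4,137)),((414,165.7),(169.6,148.3))):
    print(tri([(S,a),(D,b)]).round(1))
c4=np.array([554.5,-20.5,0]); p=c4-TY*(23+11+28)+[0,0,220]
for s in (1,-1): print(s,np.round(bot.ik(p,R(s)),0), np.round(bot.ik([557,366,150],R(s)),0))
s=min((1,-1),key=lambda s:abs(bot.ik(p,R(s))[6]))
bot.gripper_close(); bot.reach(p,R(s)); bot.servo_line(p-[0,0,60])
c=bot.camera("wrist"); cv2.imwrite("pics/w1.png",c["img"][:,:,::-1]); pickle.dump(c,open("w1.pkl","wb"))
st=bot.read_state(); print(s,st["clock"],st["tool_pos"],st["gripper_width"],st["wrist_force"],c["xyz"])
for i in range(4): print(proj(c,c4+TY*46.2*i+[0,0,80]))
E
```

```text
[554.8 -20.   80.2]
[561.6  25.7  80.1]
[568.   71.8  79.8]
[575.6 117.1  80.1]
[557.7 369.   54.5]
[423.4 362.8  54.8]
1 [-37.  18.  49. 107. -16.  62.  10.] [-55.  30.  23.  94. -13.  59. -36.]
-1 [ -51.   30.   74.  107.  -32.   67. -154.] [-29.  29. -13.  92.   7.  59. 127.]
1 4.2833 [546.05255784 -82.02484322 160.86596088] -0.04565219947372111 [0.36135295 0.07126112 0.95563707] [555.82470275  -7.7397367  341.49080578]
[250.19832997 116.85688178]
[250.21315491  62.70030663]
[250.22974968   2.0784421 ]
[250.24845132 -66.23995907]
```

View pics/w1.png

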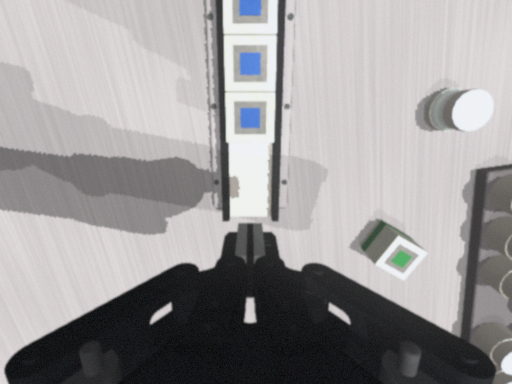

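Wrist view: track vertical in image, carton 4's mark at (250,118) and carton 3's at (250,64), as predicted; fingers are centred on the channel. Descend and push.

```bash
python3 - <<'E'
import pickle; from h import *; from cell import bot
d=pickle.load(open("c0.pkl","rb")); S=d["scene"]
c4=np.array([554.8,-20.3,0]); st0=ray(S,(344,198),30); print("stop approx gap", (st0-c4)@TY-184+23)
p=c4-TY*62+[0,0,50]
print(bot.servo_line(p,100,f_stop=10)); f0=np.array(bot.read_state()["wrist_force"])
goal=c4-TY*34+TY*120+[0,0,50]
for k in range(8):
    q=np.array(bot.read_state()["tool_pos"]); L=(goal-q)@TY
    if L<2: break
    hit=bot.servo_line(goal,25,f_stop=8); s=bot.read_state(); q2=np.array(s["tool_pos"])
    print(hit,s["clock"],"progress",((q2-c4)@TY+34).round(2),"F",(np.array(s["wrist_force"])-f0).round(1),q2.round(1))
    if hit and (q2-q)@TY<3: break
c=bot.camera("scene"); cv2.imwrite("pics/s2.png",cv2.resize(c["img"][140:270,200:450,::-1],None,fx=3.2,fy=3.2,interpolation=2))
pickle.dump(c,open("s2.pkl","wb"))
E
```

```text
stop approx gap 52.26028602414655
False
False 11.6 progress 119.95 F [-0.5 -0.3 -0.6] [567.5  64.7  50. ]
```

View pics/s2.png

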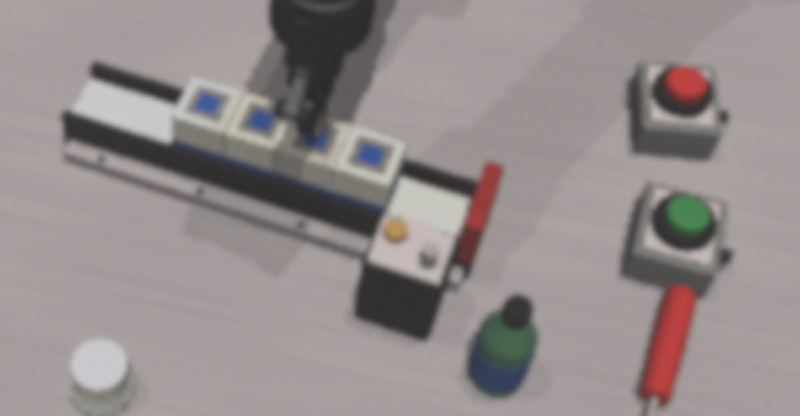

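The cartons have not moved, although the fingers appear over carton 3 at crop (310,125), with no force. I'll check where the tool really is.

```bash
python3 - <<'E'
from h import *; from cell import bot
s=bot.read_state(); print({k:np.round(s[k],2).tolist() for k in ("clock","joints","tool_pos","tool_rot","wrist_force","gripper_width")})
o=[]
for n in ("scene","side","wrist"):
    c=bot.camera(n); 
    for z in (50,80,110): 
        u=proj(c,[*s["tool_pos"][:2],z]); print(n,z,u.round(1))
    im=c["img"][:,:,::-1].copy(); u=proj(c,s["tool_pos"]).round().astype(int)
    if n!="wrist":
        x,y=u; im=im[max(y-60,0):y+60,x-70:x+70]; im=cv2.resize(im,(350,300)); cv2.circle(im,(175,150),3,(0,255,255),1)
    else: cv2.circle(im,tuple(map(int,u)),3,(0,255,255),1); im=cv2.resize(im,(400,300))
    o.append(im)
o[2]=cv2.copyMakeBorder(o[2],0,0,0,300)if 0 else o[2]
top=np.hstack(o[:2]); bot_=np.zeros((300,700,3),np.uint8); bot_[:,:400]=o[2]
cv2.imwrite("pics/chk.png",np.vstack([top,bot_]))
E
```

```text
{'clock': 11.65, 'joints': [-42.02, 33.22, 39.27, 112.27, -29.48, 44.8, 5.7], 'tool_pos': [567.51, 64.77, 49.99], 'tool_rot': [[0.15, 0.99, -0.0], [0.99, -0.15, -0.0], [-0.0, -0.0, -1.0]], 'wrist_force': [-0.23, 0.27, -0.02], 'gripper_width': 0.01}
scene 50 [294.4 188.9]
scene 80 [295.1 182.1]
scene 110 [295.8 174.9]
side 50 [238.5 177.9]
side 80 [238.1 171.4]
side 110 [237.6 164.7]
wrist 50 [250.8 212.1]
wrist 80 [251. 231.]
wrist 110 [251.3 257.7]
```

View pics/chk.png

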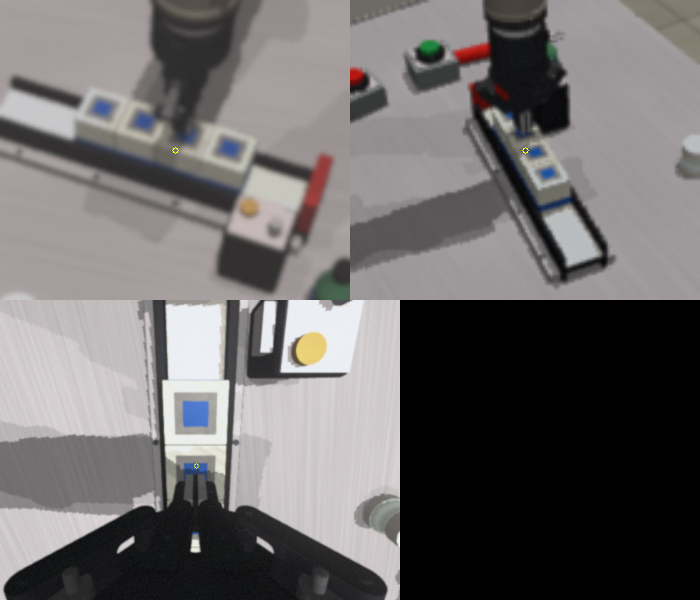

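The tip shows about 8 px above the reported TCP in both views, so it is really around z≈85, over the cartons and touching nothing. I'll check the wrist camera's height against known marks to see whether the arm or the tool length is off.

```bash
python3 - <<'E'
from h import *; from cell import bot
s=bot.read_state(); c=bot.camera("wrist"); print("cam",c["xyz"].round(1))
m=c["img"].copy(); m[200:]=0
for b in blobs(m,(100,90,60),(130,255,255)): print("obs",b)
P=np.array([575.6,117.1,80]); print("pred c1",proj(c,P), "if cam 35 higher",proj({**c,"xyz":c["xyz"]+[0,0,35]},P))
o=[]
for n in ("scene","side"):
    k=bot.camera(n); x,y=proj(k,s["tool_pos"]).round().astype(int); print(n,x,y)
    o.append(cv2.resize(k["img"][y-25:y+15,x-20:x+20,::-1],(380,380),interpolation=0))
cv2.imwrite("pics/tip.png",np.hstack(o))
E
```

```text
cam [577.8 138.9 231.2]
obs (array([250. , 145.4]), [234, 130, 33, 32, 1044])
pred c1 [251.60743621 143.92470519] if cam 35 higher [251.24495395 136.41508455]
scene 294 189
side 239 178
```

View pics/tip.png

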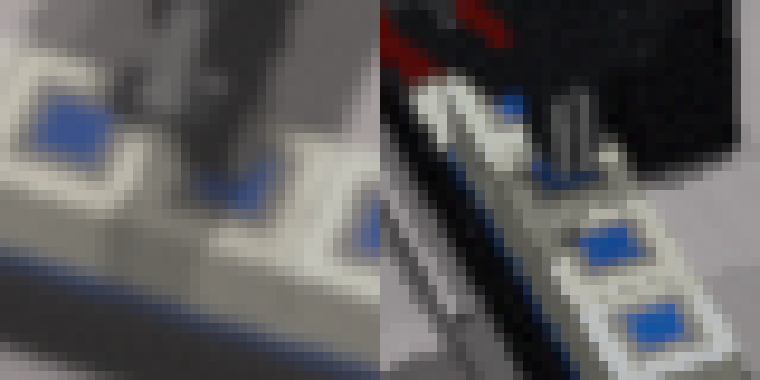

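```bash
python3 - <<'E'
import pickle; from h import *; from cell import bot
c=pickle.load(open("w1.pkl","rb")); tp=np.array([546.05,-82.02,160.87])
print("w1 gray", [(r,int(c["img"][r,244:257].mean())) for r in range(196,250,2)])
for dz in (0,10,20,30,40): print(dz,[proj(c,tp+TY*f+[0,0,dz]).round(0).tolist() for f in (11,0)])
print("mid-air tool_rot vs lines; now:")
c=bot.camera("wrist"); print("now gray", [(r,int(c["img"][r,244:257].mean())) for r in range(196,250,2)])
E
```

```text
w1 gray [(196, 239), (198, 239), (200, 239), (202, 238), (204, 239), (206, 239), (208, 238), (210, 238), (212, 238), (214, 238), (216, 219), (218, 191), (220, 202), (222, 178), (224, 86), (226, 71), (228, 71), (230, 71), (232, 69), (234, 67), (236, 65), (238, 64), (240, 63), (242, 63), (244, 61), (246, 60), (248, 60)]
0 [[251.0, 198.0], [251.0, 212.0]]
10 [[252.0, 203.0], [252.0, 218.0]]
20 [[252.0, 208.0], [252.0, 224.0]]
30 [[252.0, 215.0], [252.0, 231.0]]
40 [[252.0, 222.0], [252.0, 239.0]]
mid-air tool_rot vs lines; now:
now gray [(196, 225), (198, 206), (200, 144), (202, 138), (204, 137), (206, 137), (208, 125), (210, 106), (212, 106), (214, 106), (216, 98), (218, 78), (220, 69), (222, 66), (224, 64), (226, 64), (228, 64), (230, 62), (232, 61), (234, 59), (236, 58), (238, 57), (240, 57), (242, 56), (244, 54), (246, 52), (248, 53)]
```

In free air the tips also sit about 30 mm short of the stated TCP. I'll lift, go back behind the row and measure the true tip height from two views.

```bash
python3 - <<'E'
import pickle; from h import *; from cell import bot
c4=np.array([554.8,-20.3,0]); q=np.array(bot.read_state()["tool_pos"])
bot.servo_line(q+[0,0,40],150); p=c4-TY*66
bot.servo_line(p+[0,0,90],200); bot.servo_line(p+[0,0,60],100)
s=bot.read_state(); print(s["clock"],s["tool_pos"],s["wrist_force"])
o=[];cs={}
for n in ("scene","side"):
    k=bot.camera(n); cs[n]=k; x,y=proj(k,s["tool_pos"]).round().astype(int); print(n,x,y,[proj(k,np.array(s["tool_pos"])+[0,0,z]).round(1).tolist() for z in (0,20,30,40)])
    o.append(cv2.resize(k["img"][y-25:y+15,x-20:x+20,::-1],(400,400),interpolation=0))
cv2.imwrite("pics/tip2.png",np.hstack(o)); pickle.dump(cs,open("t2.pkl","wb"))
E
```

```text
13.775 [544.82331791 -85.09688381  59.60786457] [-0.04203647  0.06688828  0.6620656 ]
scene 241 170 [[241.3, 169.8], [241.0, 165.1], [240.8, 162.7], [240.7, 160.3]]
side 255 204 [[255.0, 203.7], [254.8, 199.3], [254.8, 197.1], [254.7, 194.8]]
```

View pics/tip2.png

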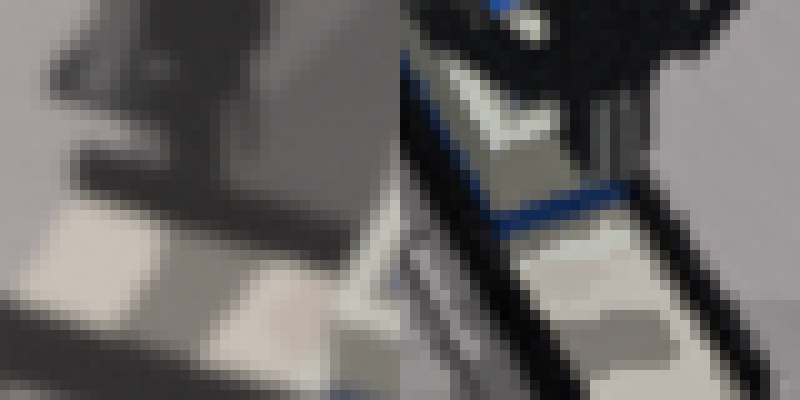

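Both views put the true tip about 30 mm above the stated TCP (side tip at (256.7,197), scene row ~163). So TCP z=24 puts the tip at about 54 mm. Now pushing the row with a force stop.

```bash
python3 - <<'E'
import pickle; from h import *; from cell import bot
c4=np.array([554.8,-20.3,0]); p=c4-TY*66+[0,0,24]
print("descend hit",bot.servo_line(p,60,f_stop=3)); s=bot.read_state(); f0=np.array(s["wrist_force"]); print(s["tool_pos"])
goal=c4-TY*34+TY*75+[0,0,24]
for k in range(6):
    q=np.array(bot.read_state()["tool_pos"])
    hit=bot.servo_line(goal,25,f_stop=8); s=bot.read_state(); q2=np.array(s["tool_pos"])
    print(hit,round(s["clock"],2),"progress",((q2-c4)@TY+34).round(2),"F",(np.array(s["wrist_force"])-f0).round(1))
    if not hit or (q2-q)@TY<3: break
c=bot.camera("scene"); pickle.dump(c,open("s3.pkl","wb")); k=bot.camera("side"); pickle.dump(k,open("k3.pkl","wb"))
cv2.imwrite("pics/s3.png",np.hstack([cv2.resize(c["img"][150:250,220:370,::-1],(450,300)),cv2.resize(k["img"][120:220,190:290,::-1],(300,300))]))
E
```

```text
descend hit False
[545.10145951 -85.7861172   23.99901914]
True 17.93 progress 62.38 F [0.4 0.4 0.6]
True 18.2 progress 62.25 F [-0.5 -0.5  1.8]
```

View pics/s3.png

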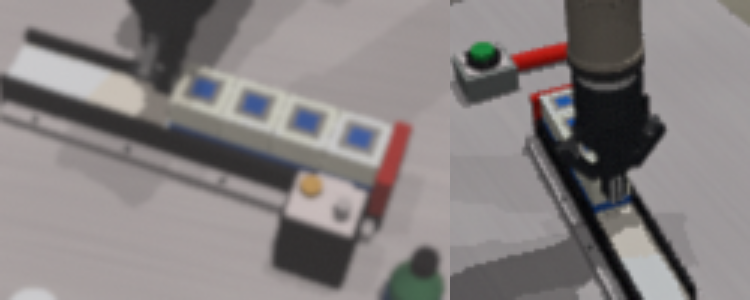

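The row sits against the red stop (crop (395,160)), with the pusher only on the last carton. Back off, verify the mark positions, and move above the green button.

```bash
python3 - <<'E'
import pickle; from h import *; from cell import bot
q=np.array(bot.read_state()["tool_pos"])
bot.servo_line(q-TY*25,80); q=np.array(bot.read_state()["tool_pos"]); bot.servo_line([q[0],q[1],130],200)
S,D=bot.camera("scene"),bot.camera("side"); old=np.array([[554.8,-20],[561.6,25.7],[568,71.8],[575.6,117.1]])
ms=[]
for c,(x0,y0,x1,y1) in ((S,(230,140,350,225)),(D,(200,125,262,215))):
    m=np.zeros_like(c["img"]); m[y0:y1,x0:x1]=c["img"][y0:y1,x0:x1]
    P=np.array(sorted([ray(c,b[0],80)[:2] for b in blobs(m,(100,90,60),(130,255,255))],key=lambda p:p[1])); print("marks along y",(P@TY[:2]).round(1),"across",(P@TX[:2]).round(1))
print("before",(old@TY[:2]).round(1),(old@TX[:2]).round(1))
G=np.array([557.7,369,54.5])
bot.reach([G[0],G[1],110],R()); c=bot.camera("wrist"); s=bot.read_state(); print(s["clock"],s["tool_pos"])
print("pred",proj(c,G),"tcp",proj(c,s["tool_pos"]))
for b in blobs(c["img"],(50,110,30),(85,255,255),60): print(b,ray(c,b[0],54.5).round(1))
cv2.imwrite("pics/w4.png",c["img"][:,:,::-1])
E
```

```text
marks along y [127.  173.1 218.9 265. ] across [549.8 549.7 549.5 550. ]
marks along y [ 62.3 124.4 170.2 215.9 261.4] across [537.6 552.  553.  552.8 553.6]
before [ 62.3 108.5 155.1 201. ] [551.7 551.6 551.1 551.9]
21.0333 [558.86523641 366.40653971 110.43532155]
pred [248.93590519 186.09944855] tcp [250.98347075 212.26839825]
(array([249.6, 189.2]), [232, 172, 37, 35, 991]) [557.8 366.   54.5]
```

View pics/w4.png

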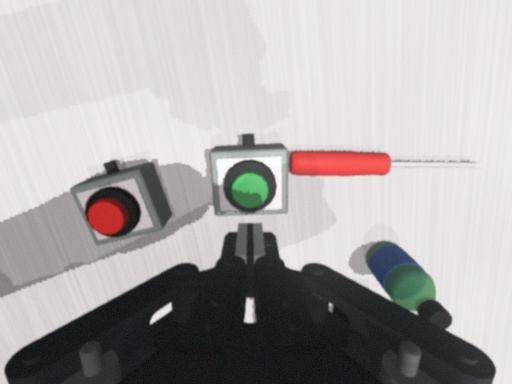

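The green button is at (250,189), the red one clear at (108,214). Marks are spaced 46 mm, all advanced ~63 mm. Press now.

```bash
python3 - <<'E'
from h import *; from cell import bot
X,Y=558,367.5
print(bot.servo_line([X,Y,40],100,f_stop=3))
S=lambda: bot.read_state()
h=bot.servo_line([X,Y,8],15,f_stop=1.5); s=S(); print("contact",h,s["clock"],s["tool_pos"][2],s["wrist_force"])
z0=s["tool_pos"][2]
h=bot.servo_line([X,Y,z0-12],12,f_stop=8); s=S(); print("press",h,s["clock"],s["tool_pos"][2],s["wrist_force"])
E
```

```text
False
contact True 23.1167 21.518050797568264 [0.77258147 0.5195415  2.39179719]
press True 23.6583 17.279629131269335 [-0.94558088 -0.5005057   6.88824523]
```

```bash
python3 - <<'E'
from h import *; from cell import bot
X,Y=558,367.5
z=bot.read_state()["tool_pos"][2]
h=bot.servo_line([X,Y,z-3],8,f_stop=6); s=bot.read_state(); print("again",h,s["tool_pos"][2],s["wrist_force"])
bot.servo_line([X,Y,60],60); bot.servo_line([X,Y,190],200); bot.dwell(0.5)
S=bot.camera("scene"); D=bot.camera("side")
for c,(x0,y0,x1,y1) in ((S,(230,140,350,225)),(D,(200,125,262,215))):
    m=np.zeros_like(c["img"]); m[y0:y1,x0:x1]=c["img"][y0:y1,x0:x1]
    print([(ray(c,b[0],80)@TY).round(1) for b in blobs(m,(100,90,60),(130,255,255))])
s=bot.read_state(); print(s["clock"],s["tool_pos"],s["wrist_force"])
E
```

```text
again True 17.288998664044716 [-0.36701277 -0.00655672  5.16753516]
[np.float64(127.0), np.float64(173.1), np.float64(218.9), np.float64(265.0)]
[np.float64(262.3), np.float64(215.9), np.float64(170.2), np.float64(124.4), np.float64(62.3)]
26.1417 [558.04483017 367.46699641 189.95861548] [ 0.7260991  -1.09028069  0.55781317]
```

```bash
python3 -c "
from cell import bot
print(bot.job_done())"
```

```text
the job is handed in; nothing more can be done
None
```

I handed the job in at about 26 s: the four cartons are home against the red stop, the green button was pressed to its bottom and released, and the arm ended clear above it. My first pushing pass went over the cartons without touching them, because the real fingertips sit about 30 mm above the stated TCP.

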